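Park the pump bottles on the drip stand, spouts over the gutter

ROBOT

A 6-joint arm with a two-finger parallel gripper is mounted at the origin on a cart in front of the work surface, level with it; the furniture and walls round the work are solid. World frame = base frame: x ahead of the robot, y to its left, z up, the work surface at z = 0. Lengths are in m, angles in rad, forces in N, time in s.
With the tool pointing down it reaches from about 0.35 to 0.85 m from the base axis. Payload 8.1 kg.
Tool frame: the origin (TCP) lies at the centre of the arm's flange, where the gripper is bolted on; the fingertips stand 186 mm ahead of it and the grasp point (between the pads) lies 167 mm ahead of it; z points along the fingers, y is the line along which they close (so a half turn about z gives the same grasp; the last joint's range is limited). The gripper opens to 93 mm and grips with 3 to 60 N. Pads are 15 mm wide; open, the fingers measure 128 mm over their backs; the gripper's body (75 mm by 188 mm) begins 65 mm behind the grasp point.
Start: joints at [-1.281, 0.13, 1.488, -0, 1.523, -0.085], TCP at [0.22, -0.558, 0.405] pointing down, gripper open.
Joint ranges: [-2.96, 2.96], [-0.89, 2.26], [0.02, 2.5], [-1.34, 4.48], [0, 2.73], [-2.66, 2.66]. Speed limits (rad/s): [2.39, 2.39, 2.79, 3.14, 3.14, 3.14].

INTERFACE

Orientations are given as a rotation vector (axis times angle).
In Python, from plant import read_state, read_camera, camera_params, robot gives the robot as it stands.
- The arm moves only by the tool carry_out, never from a script. Its argument "targets" is a list of rows, each an object of numbers: "hand": the opening in per cent of the stroke, from 0 (shut) to 100 (fully open); "x", "y", "z": the shift along the tool's x, y, z in m; "ax", "ay", "az": the turn, a rotation vector about the tool's x, y, z in rad. In form: [{"hand": .., "x": .., "y": .., "z": .., "ax": .., "ay": .., "az": ..}, ...]. A call has 1 to 8 rows; each row is the pose to reach, as a shift and turn from the pose commanded when the call began, along the tool's axes at that moment; what a row does not reach only later rows make up. A row lasts 1/8 s, in which the tool goes at most 62.5 mm and 10.7 degrees, less where a joint would pass 70% of its speed; a pose out of reach is approached as far as the arm can. A call with a gripper value outside its range is refused whole. The fingers move at their own pace and stop on an object; "newtons" is the grip in N (left out, the last holds). Time passes only in rows, so rows that repeat a pose let the fingers close. It gives the time, the measured TCP pose, the force, the opening and the grip force at its end, in the units of the state.
- read_state(): the state, without advancing time (a new reading comes with each control period).
- read_camera(name): name is "scene" or "side" or "wrist"; returns (picture, depth): 400x640x3 uint8, blue, green, red; 400x640 float32, m along the optical axis (not along the pixel's ray), 0 where there is no reading.
- camera_params(name): a dict with "fx", "fy", "cx", "cy" (pixels), "position" and "rotation" of the camera in the world. Camera axes: x right, y up, looking along -z (the intrinsics and any distortion apply to the point x, -y, -z); pixel columns grow to the right and rows downward; lengths in m; the calibration is good to about 2 mm. A picture is of the moment at which its call begins: read the wrist's pose just before it. camera_params takes no time and is no camera call; for the wrist camera it gives the pose at the moment of the call.
- robot.close_job(): hands the job in; it is judged then, once.
The state is a dict: "t": time; "q": joint angles; "dq": joint speeds; "joint_torque": joint torques, N m; "tool_pos": TCP position; "orientation": TCP orientation; "force": force on the tool from outside, world axes, zero at the start; "wrist_torque": the same for the moment, N m; "opening": finger opening in m; "gripper_force": force on a finger pad.
Only numpy, scipy, OpenCV 4.12 (cv2) and the standard library are available. Lean on these libraries where they do the work, as an engineer would, in place of code of your own. Each camera call takes 0.05 s, during which the arm holds its last target. There are 200 camera calls.

TASK

Park the two pump bottles on the drip stand: the taller bottle on the larger round pad and the shorter bottle on the smaller pad, each upright, wholly on its pad, with its spout pointing straight out over the stand's drip gutter. Set them down without dropping or knocking them over, let go, and leave everything else where it is.

Things in the scene. Friction and masses are not known exactly. Their poses are not given: they have to be found in the camera images.
- drip_stand: fixed aluminium stand, 230 mm (y) by 142 mm (x = -76 to +66 mm), 14 mm high; origin at table level. Two round dark rubber pads lie on its platform; a sunken, dark, slotted drip gutter runs along its whole -x side (x = -72 to -28 mm, floor 4 mm high, rim 14 mm high). The spouts must point along its -x axis.
- large_pad_top (a point): centre of the top of the larger round pad, 88 mm across; its top is 17 mm above the table. The pads' centres are 120 mm apart on the stand's line x = +18 mm; which pad is at which end varies.
- small_pad_top (a point): centre of the top of the smaller round pad, 74 mm across; its top is 17 mm above the table.
- tall_bottle_head (a point): centre of the taller bottle's grey pump head, a block 40 mm long (x, -18 to +22 mm), 18 mm wide (y), 26 mm high, its underside 122 mm and top 148 mm above the bottle's base. This point is on the bottle's axis, 135 mm above its base; x points along the spout, z up. The pump does not move; the bottle can be lifted by pinching the head across its width from above.
- tall_bottle_spout (a point): tip of that bottle's spout: a 9 mm round grey tube that leaves the head level and bends down a little; the tip is 66 mm out from the bottle's axis along x and 6 mm below the head's centre.
- short_bottle_head (a point): centre of the shorter bottle's grey pump head, a block 40 mm long (x, -18 to +22 mm), 18 mm wide (y), 26 mm high, its underside 98 mm and top 124 mm above the bottle's base. This point is on the bottle's axis, 111 mm above its base; x points along the spout, z up. The pump does not move; the bottle can be lifted by pinching the head across its width from above.
- short_bottle_spout (a point): tip of that bottle's spout: a 9 mm round grey tube that leaves the head level and bends down a little; the tip is 66 mm out from the bottle's axis along x and 6 mm below the head's centre.
- tall_bottle: the taller pump bottle: white round body 62 mm across, 90 mm tall to the shoulder, grey collar 33 mm across up to 106 mm, thin stem, pump head; about 0.28 kg; origin at the centre of its underside, x along the spout, z up
- short_bottle: the shorter pump bottle: white round body 50 mm across, 66 mm tall to the shoulder, grey collar 33 mm across up to 82 mm, thin stem, pump head; about 0.18 kg; origin at the centre of its underside, x along the spout, z up
- spirit: bystander, leave alone: white dropper bottle, 43 mm across, 130 mm tall; origin under its centre
- tape_roll: bystander, leave alone: flat roll of tape, 64 mm across, 19 mm high; origin under its centre
- marker: bystander, leave alone: marker pen lying flat, 136 mm long, 14 mm high; origin under its centre
- rotary_pen: bystander, leave alone: rotary hand piece lying flat, 148 mm long, 41 mm high; origin under its centre
- scraper: bystander, leave alone: flat scraper, 120 x 45 x 9 mm; origin under its centre
- salve_jar: bystander, leave alone: round jar with a dark lid, 60 mm across, 50 mm high; origin under its centre
There are look-alikes about, which are no part of the job. Leave any brown or green look-alike of the short_bottle alone.

How it is judged:
By the outcome, as a careful person would: the job done as asked, in the order asked, and still so for the second after the job is handed in, with the robot touching nothing.
It also fails if it takes over 64 s, if anything falls off the work surface, if the arm or the gripper's body presses on something with over 40 N, if the wrist force passes 120 N, or if a joint passes its speed limit or range.

## Working session

There is one attempt and no reset: what is moved stays moved. The work goes in short steps, Python scripts to look and compute and a tool call to move; the robot and the scene stay as the last step left them, time stands still between calls to the robot, and variables do not carry over. Pictures are saved under pics/ and viewed, at most 10 in all, crops included, and the job is handed in when it is done.

Besides the shell and the picture viewer there is one more tool, called after "Emit:" by a JSON object that holds its "name" and its "arguments", one argument or row to a line. carry_out: Moves the arm, as the interface text tells. Its arguments: {"type":"object","properties":{"targets":{"type":"array","items":{"type":"object","properties":{"hand":{"type":"number"},"x":{"type":"number"},"y":{"type":"number"},"z":{"type":"number"},"ax":{"type":"number"},"ay":{"type":"number"},"az":{"type":"number"}}}},"newtons":{"type":"number"}},"required":["targets"]}

```bash
mkdir -p pics; ls; cat > h.py <<'E'
import numpy as np, cv2
from plant import read_state, read_camera, camera_params, robot
def pts(name,D,P=None):
    p=P or camera_params(name); R=np.array(p["rotation"]); R=R if R.shape==(3,3) else cv2.Rodrigues(R)[0]
    v,u=np.mgrid[0:400,0:640]
    c=np.stack([(u-p["cx"])/p["fx"]*D,-(v-p["cy"])/p["fy"]*D,-D],-1)
    return c@R.T+np.array(p["position"])
E
python3 - <<'E'
from h import *
for n in("scene","side","wrist"):
    p=camera_params(n); I,D=read_camera(n); print(n,p,(D>0).mean()); cv2.imwrite(f"pics/{n}.png",I); np.savez(f"{n}.npz",I=I,D=D,W=pts(n,D))
print(read_state())
cv2.imwrite("pics/a.png",np.vstack([np.load("scene.npz")["I"]]))
E
```

```text
pics
scene {'fx': 410.8350226887188, 'fy': 410.8350226887188, 'cx': 313.4022237553451, 'cy': 202.56854579992873, 'position': array([0.00375901, 0.6360835 , 1.14756896]), 'rotation': array([ 0.27680008, -0.83123667, -2.34952066])} 0.9959609375
side {'fx': 510.4417967690667, 'fy': 510.4417967690667, 'cx': 310.6081411332877, 'cy': 197.29461393906732, 'position': array([ 0.36399294, -1.23747687,  1.16791143]), 'rotation': array([ 0.86090083, -0.05233838, -0.14355863])} 0.99612109375
wrist {'fx': 328.49512098262915, 'fy': 328.49512098262915, 'cx': 317.86467084598456, 'cy': 198.76903374993242, 'position': array([ 0.28939671, -0.53048764,  0.38375468]), 'rotation': array([-0.24349512,  0.1674192 , -1.18740524])} 0.995890625
{'t': 0.15, 'q': array([-1.28142213e+00,  1.31015410e-01,  1.48902717e+00, -2.09885592e-05,
        1.52301803e+00, -8.53882500e-02]), 'dq': array([-0.00099135, -0.00113112, -0.00279272,  0.00087819,  0.00049545,
       -0.00108234]), 'joint_torque': array([ 1.03837199e-03, -5.60478973e+01, -4.92333198e+01,  7.68758892e-02,
        3.05929163e-02, -8.43179282e-05]), 'tool_pos': array([ 0.21960415, -0.55817839,  0.40391274]), 'orientation': array([-3.08516749e+00, -5.84966549e-01,  2.67409425e-04]), 'force': array([ 0.15518648, -0.89335283,  0.49718986]), 'wrist_torque': array([-0.02562017,  0.0189786 ,  0.00995112]), 'gripper_force': 0.0, 'opening': 0.09284581212093658}
```

View pics/scene.png

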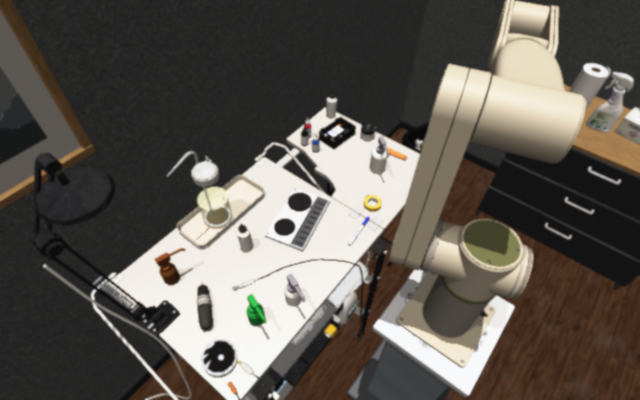

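View pics/side.png

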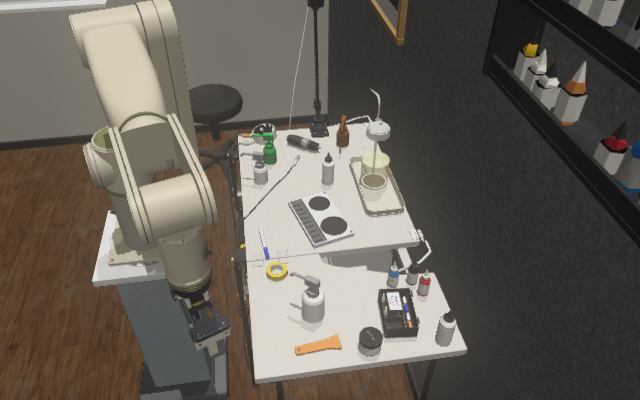

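The scene view shows the stand at (300,217), the tall bottle at (379,155) and the short one at (293,290). In the side view they are at (320,217), (313,300) and (260,173).

```bash
cat > m.py <<'E'
from h import *
for n,boxes in (("scene",dict(stand=(260,185,335,250),tall=(362,132,395,178),short=(280,270,310,312))),("side",dict(stand=(285,188,355,245),tall=(285,268,335,326),short=(240,150,275,188)))):
    f=np.load(n+".npz"); I,W=f["I"].astype(int),f["W"]
    for k,(a,b,c,d) in boxes.items():
        w=W[b:d,a:c].reshape(-1,3); i=I[b:d,a:c].reshape(-1,3); g=i.max(1)
        if k=="stand":
            m=((I[b:d,a:c].max(2)<75)).astype(np.uint8)
            N,L,S,C=cv2.connectedComponentsWithStats(m)
            for j in range(1,N):
                if S[j,4]>60:
                    q=w[L.ravel()==j]; r=cv2.minAreaRect((q[:,:2]*1000).astype(np.float32)); print(n,k,S[j,4],q.mean(0).round(4),np.median(q[:,2]).round(4),np.round(r[0],1),np.round(r[1],1),round(r[2],1))
        else:
            lo,hi=(.118,.16) if k=="tall" else (.094,.135)
            q=w[(w[:,2]>lo)&(w[:,2]<hi)]; 
            med=np.median(q[:,:2],0); q=q[np.hypot(*(q[:,:2]-med).T)<.1]
            r=cv2.minAreaRect((q[:,:2]*1000).astype(np.float32))
            t=q[q[:,2]>hi-.022]
            print(n,k,len(q),q.mean(0).round(4),q[:,2].max().round(4),np.round(r[0],1),np.round(r[1],1),round(r[2],1),"body")
            q=w[(w[:,2]>.02)&(w[:,2]<(.085 if k=="tall" else .062))]; q=q[np.hypot(*(q[:,:2]-med).T)<.08]
            A=np.c_[2*q[:,:2],np.ones(len(q))]; x=np.linalg.lstsq(A,(q[:,:2]**2).sum(1),rcond=None)[0]; print("   circle",x[:2].round(4),np.sqrt(x[2]+x[:2]@x[:2]).round(4),len(q))
E
python3 m.py
python3 - <<'E'
from h import *
f=np.load("scene.npz")["I"];g=np.load("side.npz")["I"]
c=lambda I,x,y,w,h:cv2.resize(I[y:y+h,x:x+w],(400,300),interpolation=cv2.INTER_CUBIC)
cv2.imwrite("pics/crops.png",np.vstack([np.hstack([c(f,350,125,80,60),c(f,260,260,80,60)]),np.hstack([c(g,270,265,80,60),c(g,220,140,80,60)])]))
E
```

```text
scene stand 96 [ 0.8798 -0.6272 -0.6349] -0.6742 [ 878.9 -602.9] [ 68.9 253.6] 28.8
scene stand 293 [ 0.6005 -0.0542  0.0175] 0.0176 [601.3 -54.3] [75.7 75. ] 56.8
scene stand 225 [0.5709 0.0614 0.0172] 0.0173 [571.1  61.2] [59.7 62.6] 83.2
scene tall 102 [ 0.4713 -0.3666  0.1417] 0.1523 [ 464.7 -363.3] [18.2 89. ] 51.8 body
   circle [ 0.4834 -0.3778] 0.0274 226
scene short 169 [0.3677 0.2442 0.1188] 0.1292 [362.5 245.8] [18.  86.4] 67.7 body
   circle [0.3849 0.2373] 0.0222 127
side tall 219 [ 0.4726 -0.377   0.1395] 0.1504 [ 463.7 -366.6] [21.4 87.1] 51.8 body
   circle [ 0.4834 -0.3836] 0.0276 415
side short 125 [0.3721 0.2357 0.1138] 0.1261 [360.6 240.6] [23.2 88.5] 71.3 body
   circle [0.3844 0.2303] 0.0205 146
```

View pics/crops.png

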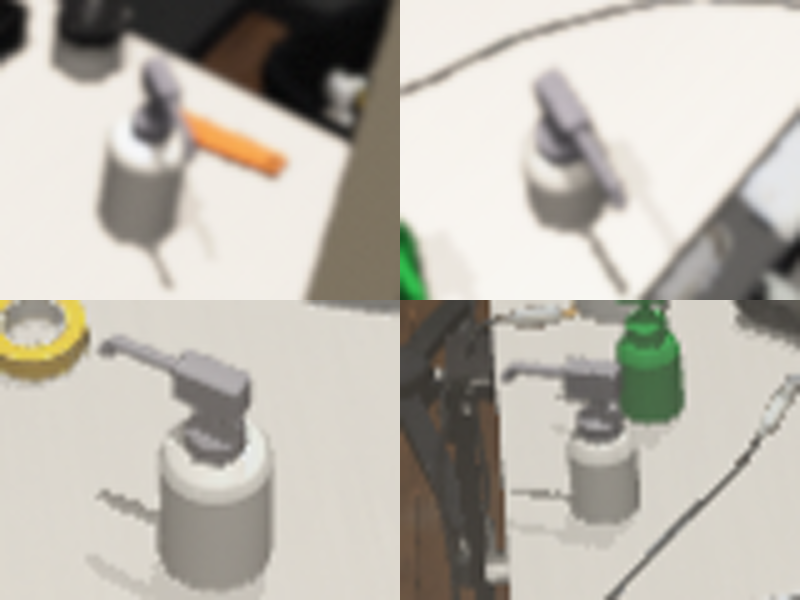

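Crops: the tall bottle's spout points at the tape roll (yaw about 142°). The short bottle's points off the table edge (yaw about 159°), with the green look-alike close behind it.

```bash
cat >> h.py <<'E'
from scipy.spatial.transform import Rotation as Ro
def go(x,y,z,yaw):
    s=read_state(); R=Ro.from_rotvec(s["orientation"])
    T=Ro.from_matrix(np.array([[np.cos(yaw),np.sin(yaw),0],[np.sin(yaw),-np.cos(yaw),0],[0,0,-1]]))
    d=R.inv().apply(np.array([x,y,z])-s["tool_pos"]); a=(R.inv()*T).as_rotvec()
    print("t",round(s["t"],2),"xyz",d.round(4),"a",a.round(4),"F",s["force"].round(1),"open",s["opening"].round(4))
E
python3 - <<'E'
from h import *
for n in("scene","side"):
    W=np.load(n+".npz")["W"].reshape(-1,3)
    for lo,hi in((.1,.2),(.2,.6)):
        q=W[(W[:,2]>lo)&(W[:,2]<hi)&(W[:,0]>.3)&(W[:,0]<.85)&(abs(W[:,1])<.5)]
        g,c=np.unique((q[:,:2]/.04).round().astype(int),axis=0,return_counts=True)
        print(n,lo,[(round(a*.04,2),round(b*.04,2)) for (a,b),k in zip(g,c) if k>5])
go(.4835,-.3805,.402,np.radians(-38.2))
E
```

```text
scene 0.1 [(np.float64(0.32), np.float64(0.24)), (np.float64(0.32), np.float64(0.28)), (np.float64(0.36), np.float64(0.24)), (np.float64(0.36), np.float64(0.36)), (np.float64(0.4), np.float64(0.24)), (np.float64(0.4), np.float64(0.36)), (np.float64(0.44), np.float64(-0.36)), (np.float64(0.44), np.float64(-0.32)), (np.float64(0.44), np.float64(0.36)), (np.float64(0.48), np.float64(-0.4)), (np.float64(0.48), np.float64(-0.36)), (np.float64(0.6), np.float64(0.2)), (np.float64(0.64), np.float64(0.2)), (np.float64(0.72), np.float64(0.16)), (np.float64(0.72), np.float64(0.36)), (np.float64(0.72), np.float64(0.4)), (np.float64(0.72), np.float64(0.44)), (np.float64(0.76), np.float64(0.12)), (np.float64(0.76), np.float64(0.16)), (np.float64(0.76), np.float64(0.2)), (np.float64(0.8), np.float64(0.12)), (np.float64(0.8), np.float64(0.16)), (np.float64(0.8), np.float64(0.2)), (np.float64(0.84), np.float64(0.16)), (np.float64(0.84), np.float64(0.2))]
scene 0.2 [(np.float64(0.56), np.float64(0.48)), (np.float64(0.6), np.float64(0.48)), (np.float64(0.64), np.float64(0.48)), (np.float64(0.68), np.fl
[... 1217 characters left out ...]
.16))]
side 0.2 [(np.float64(0.76), np.float64(0.12)), (np.float64(0.76), np.float64(0.16)), (np.float64(0.76), np.float64(0.2)), (np.float64(0.8), np.float64(0.12)), (np.float64(0.8), np.float64(0.16)), (np.float64(0.8), np.float64(0.2)), (np.float64(0.8), np.float64(0.24)), (np.float64(0.84), np.float64(0.16))]Traceback (most recent call last):
  File "<stdin>", line 8, in <module>
  File "h.py", line 13, in go
    print("t",round(s["t"],2),"xyz",d.round(4),"a",a.round(4),"F",s["force"].round(1),"open",s["opening"].round(4))
                                                                                             ^^^^^^^^^^^^^^^^^^
AttributeError: 'float' object has no attribute 'round'
```

```bash
sed -i 's/s\["opening"\].round(4)/round(float(s["opening"]),4)/' h.py
python3 - <<'E'
from h import *
go(.4835,-.3805,.402,np.radians(-38.2))
E
```

```text
t 0.15 xyz [ 0.3106 -0.0687  0.002 ] a [-1.4000e-03  7.0000e-04  1.0415e+00] F [ 0.2 -0.9  0.5] open 0.0928
```

Emit:
{"name": "carry_out", "arguments": {
  "targets": [
    {"hand": 55,"x": 0.3106,"y": -0.0687,"z": 0.002,"ax": -0.0014,"ay": 0.0007,"az": 1.0415},
    {"hand": 55,"x": 0.3106,"y": -0.0687,"z": 0.002,"ax": -0.0014,"ay": 0.0007,"az": 1.0415},
    {"hand": 55,"x": 0.3106,"y": -0.0687,"z": 0.002,"ax": -0.0014,"ay": 0.0007,"az": 1.0415},
    {"hand": 55,"x": 0.3106,"y": -0.0687,"z": 0.002,"ax": -0.0014,"ay": 0.0007,"az": 1.0415},
    {"hand": 55,"x": 0.3106,"y": -0.0687,"z": 0.002,"ax": -0.0014,"ay": 0.0007,"az": 1.0415},
    {"hand": 55,"x": 0.3106,"y": -0.0687,"z": 0.002,"ax": -0.0014,"ay": 0.0007,"az": 1.0415},
    {"hand": 55,"x": 0.3106,"y": -0.0687,"z": 0.002,"ax": -0.0014,"ay": 0.0007,"az": 1.0415},
    {"hand": 55,"x": 0.3106,"y": -0.0687,"z": 0.002,"ax": -0.0014,"ay": 0.0007,"az": 1.0415}
  ]
}}

```text
t: 1.15
tool_pos: [0.483, -0.3811, 0.4024]
orientation: [2.969, -1.023, 0.0]
force: [0.7, -0.6, -0.4]
opening: 0.0511
gripper_force: 0.0
```

```bash
cat > w.py <<'E'
from h import *
import sys
tag,lo,hi=sys.argv[1],float(sys.argv[2]),float(sys.argv[3]); c=np.array([float(sys.argv[4]),float(sys.argv[5])])
s=read_state(); P=camera_params("wrist"); I,D=read_camera("wrist"); W=pts("wrist",D,P); cv2.imwrite(f"pics/{tag}.png",I); np.savez(tag+".npz",I=I,W=W)
print(s["tool_pos"].round(4),s["orientation"].round(4))
q=W.reshape(-1,3); q=q[(q[:,2]>lo)&(q[:,2]<hi)&(np.hypot(*(q[:,:2]-c).T)<.1)]
r=cv2.minAreaRect((q[:,:2]*1000).astype(np.float32)); print(len(q),q[:,2].max(),np.round(r[0],1),np.round(r[1],1),round(r[2],1))
t=q[(q[:,2]>hi-.016)&(np.hypot(*(q[:,:2]-c).T)<.03)]
if len(t): r=cv2.minAreaRect((t[:,:2]*1000).astype(np.float32)); print("top",len(t),np.median(t[:,2]),np.round(r[0],1),np.round(r[1],1),round(r[2],1))
E
python3 w.py w1 .122 .156 .4835 -.3805; python3 -c "
from h import *
go(.4835,-.3805,.302,np.radians(-38.2))"
```

```text
[ 0.483  -0.3811  0.4024] [ 2.9688e+00 -1.0231e+00  2.0000e-04]
1769 0.14945285850590817 [ 463.9 -364. ] [17.8 87.3] 52.0
top 1273 0.14716831934183153 [ 479.5 -376.1] [17.5 47.8] 52.3
t 1.2 xyz [-0.     -0.0014  0.1005] a [ 0.0012 -0.0008  0.0015] F [ 0.1 -0.5  0.2] open 0.0512
```

View pics/w1.png

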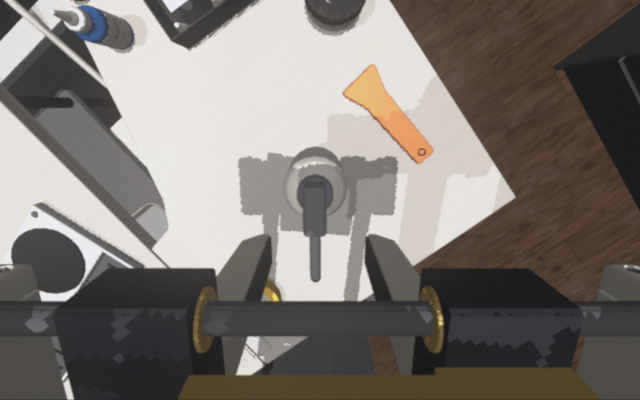

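The wrist view has the head centred between the fingers (column 316), so the grasp lines up. I'm descending and gripping.

Emit:
{"name": "carry_out", "arguments": {
  "targets": [
    {"hand": 55,"x": 0,"y": -0.0018,"z": 0.05,"ax": 0.0012,"ay": -0.0008,"az": -0.004},
    {"hand": 55,"x": 0,"y": -0.0018,"z": 0.08,"ax": 0.0012,"ay": -0.0008,"az": -0.004},
    {"hand": 55,"x": 0,"y": -0.0018,"z": 0.099,"ax": 0.0012,"ay": -0.0008,"az": -0.004},
    {"hand": 55,"x": 0,"y": -0.0018,"z": 0.099,"ax": 0.0012,"ay": -0.0008,"az": -0.004},
    {"hand": 5,"x": 0,"y": -0.0018,"z": 0.099,"ax": 0.0012,"ay": -0.0008,"az": -0.004},
    {"hand": 5,"x": 0,"y": -0.0018,"z": 0.099,"ax": 0.0012,"ay": -0.0008,"az": -0.004},
    {"hand": 5,"x": 0,"y": -0.0018,"z": 0.099,"ax": 0.0012,"ay": -0.0008,"az": -0.004},
    {"hand": 5,"x": 0,"y": -0.0018,"z": 0.099,"ax": 0.0012,"ay": -0.0008,"az": -0.004}
  ],
  "newtons": 25
}}

```text
t: 2.2
tool_pos: [0.4849, -0.3795, 0.3044]
orientation: [2.971, -1.022, 0.002]
force: [1.0, -0.3, 4.1]
opening: 0.0179
gripper_force: 25.0
```

Emit:
{"name": "carry_out", "arguments": {
  "targets": [
    {"hand": 5},
    {"hand": 5,"z": -0.01},
    {"hand": 5,"z": -0.04},
    {"hand": 5,"z": -0.07},
    {"hand": 5,"z": -0.07}
  ]
}}

```text
schema error: expected keys hand, x, y, z, ax, ay, az
```

```bash
python3 w.py w2 .192 .226 .4835 -.3805; python3 - <<'E'
from h import *
go(.6005,-.0545,.374,np.radians(14.3))
# refine pads/stand from current views
for n in("scene","side"):
    I,D=read_camera(n); W=pts(n,D)
    m=((np.hypot(W[...,0]-.59,W[...,1])<.17)&(abs(W[...,2]-.017)<.008)&(I.max(2)<75)).astype(np.uint8)
    N,L,S,C=cv2.connectedComponentsWithStats(m)
    for j in range(1,N):
        if S[j,4]>60:
            q=W[L==j]; (cx,cy),(w,h),a=cv2.fitEllipse((q[cv2.convexHull((q[:,:2]*1e4).astype(np.float32),returnPoints=False)[:,0],:2]*1000).astype(np.float32)); print(n,S[j,4],q.mean(0).round(4),round(cx,1),round(cy,1),round(w,1),round(h,1))
    q=W[(np.hypot(W[...,0]-.59,W[...,1])<.19)&(W[...,2]>.0095)&(W[...,2]<.022)]
    r=cv2.minAreaRect((q[:,:2]*1000).astype(np.float32)); print(n,"plate",np.round(r[0],1),np.round(r[1],1),round(r[2],1))
E
```

```text
[ 0.4849 -0.3795  0.3044] [ 2.9706e+00 -1.0217e+00  2.3000e-03]
39566 0.22599994056391887 [ 493.9 -388. ] [170.3  48.7] 52.1
top 2843 0.2202173749196455 [ 498. -390.] [43.6 25.3] 52.1
t 2.25 xyz [-0.1087 -0.3274 -0.0697] a [ 4.000e-04 -1.500e-03 -9.121e-01] F [-0.2 -0.8  2.9] open 0.018
scene 291 [ 0.6005 -0.0541  0.0177] 600.7 -54.2 74.7 76.3
scene 224 [0.5709 0.0613 0.0171] 571.4 60.4 61.8 64.5
scene plate [612.2  38.6] [277.9 288.3] 18.9
side plate [628.5  13.3] [261.6 233.1] 20.2
```

Emit:
{"name": "carry_out", "arguments": {
  "targets": [
    {"hand": 5,"x": 0,"y": 0,"z": -0.01,"ax": 0,"ay": 0,"az": 0},
    {"hand": 5,"x": 0,"y": 0,"z": -0.04,"ax": 0,"ay": 0,"az": 0},
    {"hand": 5,"x": 0,"y": 0,"z": -0.07,"ax": 0,"ay": 0,"az": 0},
    {"hand": 5,"x": -0.01,"y": -0.03,"z": -0.07,"ax": 0,"ay": 0,"az": -0.09},
    {"hand": 5,"x": -0.025,"y": -0.075,"z": -0.07,"ax": 0,"ay": 0,"az": -0.22},
    {"hand": 5,"x": -0.04,"y": -0.12,"z": -0.07,"ax": 0,"ay": 0,"az": -0.35},
    {"hand": 5,"x": -0.055,"y": -0.165,"z": -0.07,"ax": 0,"ay": 0,"az": -0.48},
    {"hand": 5,"x": -0.065,"y": -0.195,"z": -0.07,"ax": 0,"ay": 0,"az": -0.57}
  ]
}}

```text
t: 3.35
tool_pos: [0.5537, -0.1836, 0.3738]
orientation: [-3.138, 0.138, -0.0]
force: [0.4, 0.4, -2.2]
opening: 0.0183
gripper_force: 25.0
```

```bash
python3 - <<'E'
from h import *
go(.6005,-.0545,.374,np.radians(14.3))
P=camera_params("wrist"); I,D=read_camera("wrist"); W=pts("wrist",D,P); cv2.imwrite("pics/w3.png",I); np.savez("w3.npz",I=I,W=W,D=D)
E
```

```text
t 3.35 xyz [ 3.530e-02 -1.327e-01 -1.000e-04] a [-7.000e-04 -1.000e-04 -3.375e-01] F [ 0.4  0.4 -2.2] open 0.0183
```

View pics/w3.png

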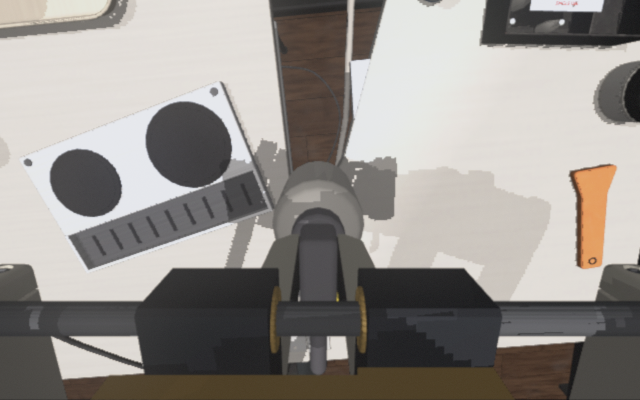

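The bottle hangs straight in the fingers. Both pads are in clear view, the large one at (188,144) and the small one at (85,183).

```bash
python3 - <<'E'
from h import *
f=np.load("w3.npz"); I,W=f["I"],f["W"]
P=camera_params("wrist"); R=cv2.Rodrigues(np.array(P["rotation"]))[0]
m=(I.max(2)<85).astype(np.uint8); m[235:]=0; m[:,240:]=0
cs,_=cv2.findContours(m,cv2.RETR_EXTERNAL,cv2.CHAIN_APPROX_NONE); C=[]
for c in cs:
    if cv2.contourArea(c)>2500:
        uv=c[:,0].astype(float)+.0; d=np.c_[(uv[:,0]-P["cx"])/P["fx"],-(uv[:,1]-P["cy"])/P["fy"],-np.ones(len(uv))]@R.T
        X=P["position"]+d*((.017-P["position"][2])/d[:,2])[:,None]
        e=cv2.minEnclosingCircle((X[:,:2]*1000).astype(np.float32)); M=cv2.fitEllipse((X[:,:2]*1000).astype(np.float32)); zz=np.median(W[int(uv[:,1].mean()),int(uv[:,0].mean())],axis=0) if 0 else W[int(uv[:,1].mean()),int(uv[:,0].mean())]
        print(cv2.contourArea(c),np.round(e[0],1),e[1],np.round(M[0],1),np.round(M[1],1),zz.round(4))
# bottle body in tool frame
q=W.reshape(-1,3); s=read_state(); T=Ro.from_rotvec(s["orientation"]); v=T.inv().apply(q-s["tool_pos"])
b=v[(q[:,2]>.09)&(q[:,2]<.15)&(np.hypot(v[:,0],v[:,1])<.06)]
A=np.c_[2*b[:,:2],np.ones(len(b))]; x=np.linalg.lstsq(A,(b[:,:2]**2).sum(1),rcond=None)[0]; print("body in tool",x[:2],np.sqrt(x[2]+x[:2]@x[:2]),len(b))
E
```

```text
3443.5 [570.2  63.9] 36.204227447509766 [570.4  63.9] [69.8 71.6] [0.5724 0.0601 0.0169]
5408.5 [600.4 -51.9] 43.023136138916016 [600.6 -51.9] [84.1 84.6] [ 0.602  -0.0554  0.0166]
body in tool [-0.00172338  0.0036553 ] 0.02988577231588159 1373
```

Emit:
{"name": "carry_out", "arguments": {
  "targets": [
    {"hand": 5,"x": 0.009,"y": -0.033,"z": 0,"ax": 0,"ay": 0,"az": -0.09},
    {"hand": 5,"x": 0.02,"y": -0.075,"z": 0,"ax": 0,"ay": 0,"az": -0.2},
    {"hand": 5,"x": 0.031,"y": -0.115,"z": 0,"ax": 0,"ay": 0,"az": -0.3},
    {"hand": 5,"x": 0.0353,"y": -0.134,"z": 0,"ax": -0.0007,"ay": 0,"az": -0.341},
    {"hand": 5,"x": 0.0353,"y": -0.134,"z": 0.02,"ax": -0.0007,"ay": 0,"az": -0.341},
    {"hand": 5,"x": 0.0353,"y": -0.134,"z": 0.035,"ax": -0.0007,"ay": 0,"az": -0.341},
    {"hand": 5,"x": 0.0353,"y": -0.134,"z": 0.044,"ax": -0.0007,"ay": 0,"az": -0.341},
    {"hand": 5,"x": 0.0353,"y": -0.134,"z": 0.044,"ax": -0.0007,"ay": 0,"az": -0.341}
  ]
}}

```text
t: 4.4
tool_pos: [0.6003, -0.0564, 0.3282]
orientation: [3.118, 0.386, -0.003]
force: [-0.2, 0.5, -2.5]
opening: 0.0177
gripper_force: 25.0
```

```bash
python3 - <<'E'
from h import *
go(.6005,-.053,.322,np.radians(14.5))
for n in("scene","side"):
    I,D=read_camera(n); W=pts(n,D); q=W.reshape(-1,3); q=q[np.hypot(q[:,0]-.6005,q[:,1]+.053)<.1]
    b=q[(q[:,2]>.035)&(q[:,2]<.10)&(np.hypot(q[:,0]-.6005,q[:,1]+.053)<.04)]; A=np.c_[2*b[:,:2],np.ones(len(b))]; x=np.linalg.lstsq(A,(b[:,:2]**2).sum(1),rcond=None)[0]; print(n,x[:2],np.sqrt(x[2]+x[:2]@x[:2]),b[:,2].min())
    cv2.imwrite(f"pics/{n}2.png",I)
I=np.hstack([cv2.resize(cv2.imread("pics/scene2.png")[180:260,250:350],(400,320),interpolation=2),cv2.resize(cv2.imread("pics/side2.png")[150:250,270:370],(400,320),interpolation=2)])
cv2.imwrite("pics/p2.png",I)
E
```

```text
t 4.4 xyz [ 0.001  -0.0033  0.0062] a [-0.0002  0.0021 -0.0064] F [-0.2  0.5 -2.5] open 0.0177
scene [ 0.5986023  -0.05813613] 0.02985276060048717 0.03527958678179921
side [ 0.59846795 -0.06001975] 0.0290933382017922 0.03514953807312793
```

View pics/p2.png

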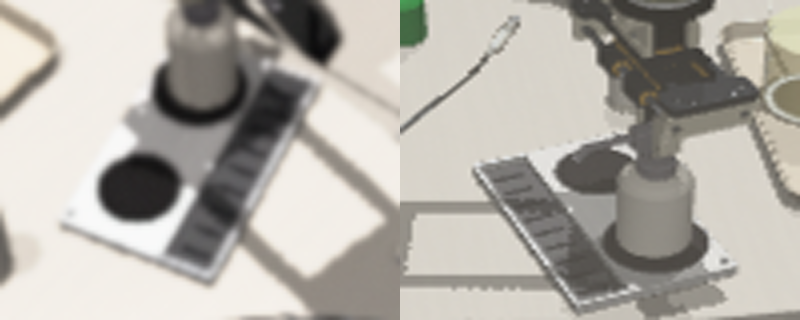

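The tall bottle is centred over the large pad with a few millimetres of air. I'm making a small correction and setting it down.

Emit:
{"name": "carry_out", "arguments": {
  "targets": [
    {"hand": 5,"x": 0.002,"y": -0.0035,"z": 0.002,"ax": 0,"ay": 0.002,"az": -0.006},
    {"hand": 5,"x": 0.002,"y": -0.0035,"z": 0.004,"ax": 0,"ay": 0.002,"az": -0.006},
    {"hand": 5,"x": 0.002,"y": -0.0035,"z": 0.0055,"ax": 0,"ay": 0.002,"az": -0.006},
    {"hand": 5,"x": 0.002,"y": -0.0035,"z": 0.0055,"ax": 0,"ay": 0.002,"az": -0.006}
  ]
}}

```text
t: 5.0
tool_pos: [0.602, -0.0516, 0.3241]
orientation: [3.116, 0.399, 0.003]
force: [-0.0, 0.5, -3.0]
opening: 0.0178
gripper_force: 25.0
```

```bash
python3 - <<'E'
from h import *
go(.6005,-.053,.322,np.radians(14.5))
E
```

```text
t 5.0 xyz [-0.0018  0.001   0.0021] a [ 0.0007 -0.0021  0.0014] F [-0.   0.5 -3. ] open 0.0178
```

Emit:
{"name": "carry_out", "arguments": {
  "targets": [
    {"hand": 5,"x": -0.001,"y": 0,"z": 0.001,"ax": 0.0007,"ay": -0.002,"az": 0},
    {"hand": 5,"x": -0.001,"y": 0,"z": 0.002,"ax": 0.0007,"ay": -0.002,"az": 0},
    {"hand": 5,"x": -0.001,"y": 0,"z": 0.003,"ax": 0.0007,"ay": -0.002,"az": 0},
    {"hand": 5,"x": -0.001,"y": 0,"z": 0.003,"ax": 0.0007,"ay": -0.002,"az": 0}
  ]
}}

```text
t: 5.5
tool_pos: [0.6013, -0.052, 0.3218]
orientation: [3.116, 0.398, 0.002]
force: [-0.8, -0.4, 1.1]
opening: 0.0176
gripper_force: 25.0
```

Weight is carried by the pad. Releasing and going up.

Emit:
{"name": "carry_out", "arguments": {
  "targets": [
    {"hand": 22,"x": 0,"y": 0,"z": 0,"ax": 0,"ay": 0,"az": 0},
    {"hand": 35,"x": 0,"y": 0,"z": 0,"ax": 0,"ay": 0,"az": 0},
    {"hand": 50,"x": 0,"y": 0,"z": 0,"ax": 0,"ay": 0,"az": 0},
    {"hand": 50,"x": 0,"y": 0,"z": 0,"ax": 0,"ay": 0,"az": 0},
    {"hand": 50,"x": 0,"y": 0,"z": -0.02,"ax": 0,"ay": 0,"az": 0},
    {"hand": 50,"x": 0,"y": 0,"z": -0.06,"ax": 0,"ay": 0,"az": 0},
    {"hand": 50,"x": 0,"y": 0,"z": -0.1,"ax": 0,"ay": 0,"az": 0},
    {"hand": 50,"x": 0,"y": 0,"z": -0.1,"ax": 0,"ay": 0,"az": 0}
  ]
}}

```text
t: 6.5
tool_pos: [0.602, -0.0521, 0.4279]
orientation: [3.113, 0.398, 0.015]
force: [-0.1, -0.4, 0.5]
opening: 0.0469
gripper_force: 0.0
```

```bash
python3 w.py w4 .139 .173 .6005 -.053; python3 - <<'E'
from h import *
s=read_state()
# body check
q=np.load("w4.npz")["W"].reshape(-1,3);b=q[(q[:,2]>.035)&(q[:,2]<.10)&(np.hypot(q[:,0]-.6005,q[:,1]+.053)<.05)]
A=np.c_[2*b[:,:2],np.ones(len(b))]; x=np.linalg.lstsq(A,(b[:,:2]**2).sum(1),rcond=None)[0]; print(x[:2],len(b))
go(.385,.2345,.41,np.radians(87)); go(.385,.2345,.40,np.radians(159.5))
E
```

```text
[ 0.602  -0.0521  0.4279] [3.1134 0.398  0.015 ]
1684 0.1671704352019778 [575.1 -58.9] [88.  17.8] 14.8
top 1203 0.16459859400748927 [594.5 -53.8] [47.9 17.6] 14.3
[ 0.60057828 -0.05201871] 710
t 6.55 xyz [-0.1376 -0.3318  0.0135] a [ 0.0057 -0.0033 -1.2641] F [-0.5  0.3 -0.1] open 0.0466
t 6.55 xyz [-0.1377 -0.3318  0.0235] a [ 8.1000e-03  8.0000e-04 -2.5295e+00] F [-0.5  0.3 -0.1] open 0.0466
```

Emit:
{"name": "carry_out", "arguments": {
  "targets": [
    {"hand": 50,"x": -0.0172,"y": -0.0415,"z": 0.01,"ax": 0,"ay": 0,"az": -0.158},
    {"hand": 50,"x": -0.0344,"y": -0.083,"z": 0.01,"ax": 0,"ay": 0,"az": -0.316},
    {"hand": 50,"x": -0.0516,"y": -0.1245,"z": 0.01,"ax": 0,"ay": 0,"az": -0.474},
    {"hand": 50,"x": -0.0688,"y": -0.166,"z": 0.01,"ax": 0,"ay": 0,"az": -0.632},
    {"hand": 50,"x": -0.086,"y": -0.2075,"z": 0.01,"ax": 0,"ay": 0,"az": -0.79},
    {"hand": 50,"x": -0.1032,"y": -0.249,"z": 0.01,"ax": 0,"ay": 0,"az": -0.948},
    {"hand": 50,"x": -0.1204,"y": -0.2905,"z": 0.01,"ax": 0,"ay": 0,"az": -1.106},
    {"hand": 50,"x": -0.1376,"y": -0.332,"z": 0.0135,"ax": 0.0057,"ay": -0.0033,"az": -1.264}
  ]
}}

```text
t: 7.55
tool_pos: [0.3831, 0.2357, 0.4072]
orientation: [-2.27, -2.165, 0.006]
force: [-0.1, 1.0, 0.9]
opening: 0.0464
gripper_force: 0.0
```

```bash
python3 -c "
from h import *
go(.385,.2345,.38,np.radians(159.5))"
```

```text
t 7.55 xyz [-0.0011  0.0021  0.0272] a [-0.0052 -0.0044 -1.2604] F [-0.1  1.   0.9] open 0.0464
```

Emit:
{"name": "carry_out", "arguments": {
  "targets": [
    {"hand": 50,"x": -0.0011,"y": 0.002,"z": 0.027,"ax": -0.0052,"ay": -0.0044,"az": -1.26},
    {"hand": 50,"x": -0.0011,"y": 0.002,"z": 0.027,"ax": -0.0052,"ay": -0.0044,"az": -1.26},
    {"hand": 50,"x": -0.0011,"y": 0.002,"z": 0.027,"ax": -0.0052,"ay": -0.0044,"az": -1.26},
    {"hand": 50,"x": -0.0011,"y": 0.002,"z": 0.027,"ax": -0.0052,"ay": -0.0044,"az": -1.26},
    {"hand": 50,"x": -0.0011,"y": 0.002,"z": 0.027,"ax": -0.0052,"ay": -0.0044,"az": -1.26},
    {"hand": 50,"x": -0.0011,"y": 0.002,"z": 0.027,"ax": -0.0052,"ay": -0.0044,"az": -1.26},
    {"hand": 50,"x": -0.0011,"y": 0.002,"z": 0.027,"ax": -0.0052,"ay": -0.0044,"az": -1.26},
    {"hand": 50,"x": -0.0011,"y": 0.002,"z": 0.027,"ax": -0.0052,"ay": -0.0044,"az": -1.26}
  ]
}}

```text
t: 8.55
tool_pos: [0.3859, 0.2334, 0.3799]
orientation: [-0.569, -3.089, 0.001]
force: [0.0, 0.4, 0.2]
opening: 0.0466
gripper_force: 0.0
```

```bash
python3 w.py w5 .098 .132 .385 .2345; python3 -c "
from h import *
go(.385,.2345,.280,np.radians(159.5))"
```

```text
[0.3859 0.2334 0.3799] [-5.6880e-01 -3.0891e+00  9.0000e-04]
2047 0.1256860065892165 [359.1 246.3] [17.9 87. ] 69.4
top 1302 0.12358187246877153 [378.8 239. ] [17.8 44.9] 68.9
t 8.6 xyz [0.0012 0.0007 0.1001] a [-0.0004 -0.0003 -0.0086] F [ 0.1 -0.   0.2] open 0.0465
```

View pics/w5.png

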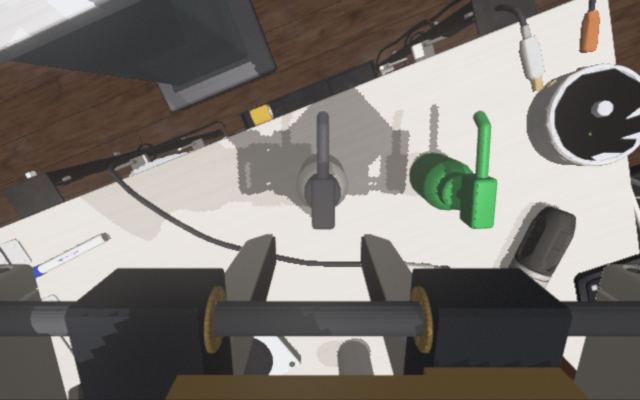

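The short bottle's head is at (322,203), midway between the fingers. The green look-alike at (460,190) is clear of the right finger.

Emit:
{"name": "carry_out", "arguments": {
  "targets": [
    {"hand": 50,"x": 0.003,"y": 0.002,"z": 0.05,"ax": 0,"ay": 0,"az": -0.008},
    {"hand": 50,"x": 0.003,"y": 0.002,"z": 0.085,"ax": 0,"ay": 0,"az": -0.008},
    {"hand": 50,"x": 0.003,"y": 0.002,"z": 0.1,"ax": 0,"ay": 0,"az": -0.008},
    {"hand": 50,"x": 0.003,"y": 0.002,"z": 0.1,"ax": 0,"ay": 0,"az": -0.008},
    {"hand": 5,"x": 0.003,"y": 0.002,"z": 0.1,"ax": 0,"ay": 0,"az": -0.008},
    {"hand": 5,"x": 0.003,"y": 0.002,"z": 0.1,"ax": 0,"ay": 0,"az": -0.008},
    {"hand": 5,"x": 0.003,"y": 0.002,"z": 0.1,"ax": 0,"ay": 0,"az": -0.008},
    {"hand": 5,"x": 0.003,"y": 0.002,"z": 0.1,"ax": 0,"ay": 0,"az": -0.008}
  ],
  "newtons": 25
}}

```text
t: 9.6
tool_pos: [0.3844, 0.2367, 0.2814]
orientation: [0.555, 3.09, 0.002]
force: [0.1, 0.2, 3.5]
opening: 0.0179
gripper_force: 25.0
```

Emit:
{"name": "carry_out", "arguments": {
  "targets": [
    {"hand": 5,"x": 0,"y": 0,"z": 0,"ax": 0,"ay": 0,"az": 0},
    {"hand": 5,"x": 0,"y": 0,"z": -0.01,"ax": 0,"ay": 0,"az": 0},
    {"hand": 5,"x": 0,"y": 0,"z": -0.04,"ax": 0,"ay": 0,"az": 0},
    {"hand": 5,"x": 0,"y": 0,"z": -0.08,"ax": 0,"ay": 0,"az": 0},
    {"hand": 5,"x": 0,"y": 0,"z": -0.08,"ax": 0,"ay": 0,"az": 0}
  ]
}}

```text
t: 10.22
tool_pos: [0.385, 0.2369, 0.3643]
orientation: [0.554, 3.087, 0.006]
force: [1.4, 0.4, -1.5]
opening: 0.0181
gripper_force: 25.0
```

```bash
python3 -c "
from h import *
go(.5707,.0625,.36,np.radians(194.5))"
```

```text
t 10.22 xyz [-0.2348 -0.099   0.005 ] a [ 0.003   0.006  -0.6084] F [ 1.4  0.4 -1.5] open 0.0181
```

Emit:
{"name": "carry_out", "arguments": {
  "targets": [
    {"hand": 5,"x": -0.025,"y": -0.01,"z": 0,"ax": 0,"ay": 0,"az": -0.06},
    {"hand": 5,"x": -0.065,"y": -0.027,"z": 0,"ax": 0,"ay": 0,"az": -0.17},
    {"hand": 5,"x": -0.11,"y": -0.046,"z": 0,"ax": 0,"ay": 0,"az": -0.29},
    {"hand": 5,"x": -0.155,"y": -0.065,"z": 0,"ax": 0,"ay": 0,"az": -0.41},
    {"hand": 5,"x": -0.195,"y": -0.082,"z": 0,"ax": 0,"ay": 0,"az": -0.51},
    {"hand": 5,"x": -0.22,"y": -0.093,"z": 0.003,"ax": 0,"ay": 0,"az": -0.575},
    {"hand": 5,"x": -0.2348,"y": -0.099,"z": 0.005,"ax": 0.003,"ay": 0.006,"az": -0.6084},
    {"hand": 5,"x": -0.2348,"y": -0.099,"z": 0.005,"ax": 0.003,"ay": 0.006,"az": -0.6084}
  ]
}}

```text
t: 11.22
tool_pos: [0.5697, 0.0613, 0.3538]
orientation: [0.393, -3.108, 0.002]
force: [-0.3, -1.3, -2.0]
opening: 0.0177
gripper_force: 25.0
```

```bash
cat > b.py <<'E'
from h import *
import sys
zt=float(sys.argv[1])
c=np.array([.5707,.0625])
s=read_state(); b0=s["tool_pos"][2]-.2814
for n in("scene","side"):
    I,D=read_camera(n); W=pts(n,D); q=W.reshape(-1,3)
    b=q[(q[:,2]>b0+.02)&(q[:,2]<b0+.06)&(np.hypot(*(q[:,:2]-c).T)<.04)]; A=np.c_[2*b[:,:2],np.ones(len(b))]; x=np.linalg.lstsq(A,(b[:,:2]**2).sum(1),rcond=None)[0]; print(n,x[:2].round(4),len(b))
    cv2.imwrite(f"pics/{n}{zt}.png",I)
go(*c,zt,np.radians(194.5))
I=np.hstack([cv2.resize(cv2.imread(f"pics/scene{zt}.png")[170:250,250:350],(400,320),interpolation=2),cv2.resize(cv2.imread(f"pics/side{zt}.png")[150:250,270:370],(400,320),interpolation=2)])
cv2.imwrite(f"pics/p{zt}.png",I)
E
python3 b.py .303
```

```text
scene [0.5664 0.0603] 137
side [0.5647 0.0532] 160
t 11.32 xyz [-0.0019 -0.0002  0.0516] a [-0.0002 -0.0078 -0.0009] F [-0.6  0.7 -2.2] open 0.0178
```

Emit:
{"name": "carry_out", "arguments": {
  "targets": [
    {"hand": 5,"x": -0.002,"y": 0,"z": 0.02,"ax": 0,"ay": -0.0078,"az": 0},
    {"hand": 5,"x": -0.002,"y": 0,"z": 0.038,"ax": 0,"ay": -0.0078,"az": 0},
    {"hand": 5,"x": -0.002,"y": 0,"z": 0.048,"ax": 0,"ay": -0.0078,"az": 0},
    {"hand": 5,"x": -0.002,"y": 0,"z": 0.05,"ax": 0,"ay": -0.0078,"az": 0},
    {"hand": 5,"x": -0.002,"y": 0,"z": 0.05,"ax": 0,"ay": -0.0078,"az": 0}
  ]
}}

```text
t: 11.95
tool_pos: [0.5715, 0.0625, 0.3061]
orientation: [-0.396, 3.114, -0.001]
force: [0.0, -0.6, -1.6]
opening: 0.0176
gripper_force: 25.0
```

```bash
python3 b.py .298
```

```text
scene [0.5712 0.0619] 125
side [0.5711 0.0558] 110
t 12.05 xyz [0.001  0.0003 0.0086] a [-0.0013  0.0033 -0.    ] F [-0.9 -0.2 -2.2] open 0.0175
```

View pics/p0.298.png

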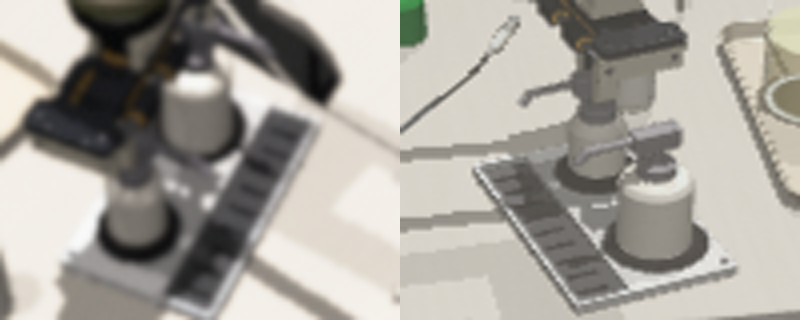

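The tall bottle stands centred on the large pad with its spout over the gutter. The short one is centred over the small pad, so I'm lowering it slowly.

Emit:
{"name": "carry_out", "arguments": {
  "targets": [
    {"hand": 5,"x": 0.001,"y": 0,"z": 0.002,"ax": -0.001,"ay": 0.003,"az": 0},
    {"hand": 5,"x": 0.001,"y": 0,"z": 0.004,"ax": -0.001,"ay": 0.003,"az": 0},
    {"hand": 5,"x": 0.001,"y": 0,"z": 0.006,"ax": -0.001,"ay": 0.003,"az": 0},
    {"hand": 5,"x": 0.001,"y": 0,"z": 0.0075,"ax": -0.001,"ay": 0.003,"az": 0},
    {"hand": 5,"x": 0.001,"y": 0,"z": 0.0075,"ax": -0.001,"ay": 0.003,"az": 0}
  ]
}}

```text
t: 12.68
tool_pos: [0.5706, 0.0622, 0.2985]
orientation: [0.396, -3.116, 0.0]
force: [-0.9, -0.2, 0.2]
opening: 0.0177
gripper_force: 25.0
```

Emit:
{"name": "carry_out", "arguments": {
  "targets": [
    {"hand": 5,"x": 0,"y": 0,"z": 0.0008,"ax": 0,"ay": 0,"az": 0},
    {"hand": 5,"x": 0,"y": 0,"z": 0.001,"ax": 0,"ay": 0,"az": 0},
    {"hand": 5,"x": 0,"y": 0,"z": 0.001,"ax": 0,"ay": 0,"az": 0}
  ]
}}

```text
t: 13.05
tool_pos: [0.5707, 0.0622, 0.2985]
orientation: [-0.397, 3.116, -0.0]
force: [-3.5, -0.1, 7.2]
opening: 0.0178
gripper_force: 25.0
```

Firm contact at 7 N, so I'm releasing and retreating.

Emit:
{"name": "carry_out", "arguments": {
  "targets": [
    {"hand": 22,"x": 0,"y": 0,"z": -0.0008,"ax": 0,"ay": 0,"az": 0},
    {"hand": 35,"x": 0,"y": 0,"z": -0.0008,"ax": 0,"ay": 0,"az": 0},
    {"hand": 50,"x": 0,"y": 0,"z": -0.0008,"ax": 0,"ay": 0,"az": 0},
    {"hand": 50,"x": 0,"y": 0,"z": -0.0008,"ax": 0,"ay": 0,"az": 0},
    {"hand": 50,"x": 0,"y": 0,"z": -0.02,"ax": 0,"ay": 0,"az": 0},
    {"hand": 50,"x": 0,"y": 0,"z": -0.06,"ax": 0,"ay": 0,"az": 0},
    {"hand": 50,"x": 0,"y": 0,"z": -0.11,"ax": 0,"ay": 0,"az": 0},
    {"hand": 50,"x": 0,"y": 0,"z": -0.13,"ax": 0,"ay": 0,"az": 0}
  ]
}}

```text
t: 14.05
tool_pos: [0.5712, 0.0622, 0.4327]
orientation: [-0.396, 3.111, -0.001]
force: [0.2, 0.6, -0.4]
opening: 0.0469
gripper_force: 0.0
```

```bash
python3 w.py w6 .115 .149 .5707 .0625; python3 b.py .43
```

```text
[0.5712 0.0622 0.4327] [-3.9590e-01  3.1107e+00 -1.4000e-03]
1557 0.14278429465430553 [543.   54.6] [86.9 17.6] 14.2
top 1004 0.1405060274973777 [563.5  59.7] [44.7 17.5] 14.6
scene [0. 0.] 0
side [0. 0.] 0
t 14.2 xyz [ 0.0001  0.0003 -0.0014] a [-0.0007  0.0015  0.    ] F [-0.   0.1  0.1] open 0.0466
```

View pics/p0.43.png

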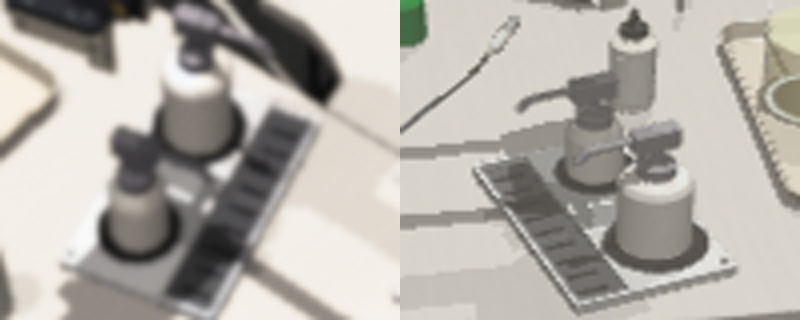

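Both bottles stand upright, centred on their pads, with their spouts at about 14.5°, in line with the stand.

```bash
python3 -c "
from h import *
print(robot.close_job())"
```

```text
the job is handed in; nothing more can be done
None
```

The job is handed in at about 14 s: the tall bottle is on the large pad and the short one on the small pad, both upright and released with spouts straight out over the gutter, and the arm stayed clear of everything else.

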